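# Put the grinding cone on the grit mill's keyed spindle and twist its dust cover shut

## Task

Get the marble-grit mill ready to run: put the steel grinding cone, narrow end up, on the mill's spindle and turn it under light pressure until it drops fully home over the drive key, without ramming it. Then set the blue dust cover over it, down on the mill, and twist it clockwise (seen from above) under the two claws as far as the stops; let go, and leave the other things on the bench where they are.

Things in the scene. Friction and masses are not known exactly. Their poses are not given: they have to be found in the camera images.
- mill_seat (a point): The mill: fixed round green housing 200 mm across, deck 60 mm above the table. On the deck a round aluminium collar disc, 108 mm across, 10 mm high. This point: centre of the collar's top face (70 mm above the table), where the cone's foot sits; z up. The claws stand at the mill's +y and -y sides; its push buttons on its -x side.
- spindle_tip (a point): Top of the mill's upright spindle, on the mill's axis 45 mm above mill_seat: a round post 16 mm across, tip tapered. At its foot, on the collar, a brass cross-shaped key: two crossing bars 44 mm tip to tip, 8 mm wide, 10 mm high. The spindle is stiff and its key stands at any angle, not reported: a cone laid on it must be turned, at most a quarter turn, to find it.
- claw (a point): The +y one of two equal claws (other at -y) on the mill's deck; z up. This point: middle of its yellow tab, 75 mm from the mill's axis, 12.5 mm above the deck. The tab spans 64 to 85 mm from the axis, 40 mm wide, 6 mm thick, with a gap 9.5 mm high under it over the deck, open at its anticlockwise end (seen from above); a stop wall closes its clockwise end, 14 mm past its middle.
- cone_mid (a point): The grinding cone, 0.4 to 0.65 kg, standing loose on its wide end: a dark hollow bell 90 mm across and 40 mm tall, on top a round steel sleeve 36 mm across, from 40 to 82 mm above the foot, to grip it by. A 19 mm round bore passes through from end to end. This point: on its axis, 41 mm above its foot; z up.
- cone_foot (a point): Centre of the cone's underside, which is cut by a cross-shaped notch along the cone's x and y axes, 14 mm wide, 12 mm deep. Put on the spindle, the foot first rests on top of the key, 10 mm above mill_seat; when the notch meets the key it drops until it lies on the collar (0 mm above mill_seat).
- cover_mid (a point): The dust cover, 0.28 to 0.46 kg, standing loose: a blue can open below, 120 mm across outside, 112 inside, 106 mm high outside, 100 inside, so it clears only a cone that is fully home. On top a black bar handle along the cover's x axis, 80 mm long, 16 mm thick, from 106 to 146 mm above the rim. This point: on its axis, 73 mm above the rim; z up.
- cover_rim (a point): Centre of the cover's open lower rim, with yellow lugs at its +x and -x sides, reaching 72 mm from the axis, 20 mm wide, 6 mm thick. The rim goes round the collar onto the deck (10 mm below mill_seat) with the cover's x axis over 30 degrees from the mill's y axis; twisted clockwise, the lugs slide freely under the tabs: shut with x along the mill's y (either way), the stops 3 degrees on.
- glue: white glue bottle with orange cap, 60 mm across, 165 mm tall, origin at its foot; a bystander
- jar: amber jar, 60 mm across, 100 mm tall, origin at its foot; a bystander
- tin: grey tin, 64 mm across, 120 mm tall, origin at its foot; a bystander
- marble: marble offcut 60 x 50 x 70 mm tall, origin at its foot; a bystander
- hammer: hammer lying on the bench, 200 mm long along its x axis; a bystander
- cup: white cup, 76 mm across, 90 mm tall, origin at its foot; a bystander
Mind the look-alikes: they are no part of the job. There is more than one size of the part that bears cover_mid; the job needs the smaller.

How it is judged:
By the outcome, as a careful person would: the job done as asked, in the order asked, and still so for the second after the job is handed in, with the robot touching nothing.
It also fails if it takes over 72 s, if anything falls off the work surface, if the arm or the gripper's body presses on something with over 40 N, if the wrist force passes 120 N, or if a joint passes its speed limit or range.

## Robot

A 6-joint arm with a two-finger parallel gripper is mounted at the origin on the work surface. World frame = base frame: x ahead of the robot, y to its left, z up, the work surface at z = 0. Lengths are in m, angles in rad, forces in N, time in s.
With the tool pointing down it reaches from about 0.35 to 0.975 m from the base axis. Payload 4.9 kg.
Tool frame: the origin (TCP) lies at the very end of the fingers, on their centre line; the grasp point (between the pads) lies 19 mm behind it; z points along the fingers, y is the line along which they close (so a half turn about z gives the same grasp; the last joint's range is limited). The gripper opens to 85 mm and grips with 20 to 120 N. Pads are 22 mm wide; open, the fingers measure 114 mm over their backs; the gripper's body (76 mm by 85 mm) begins 54 mm behind the grasp point. The pads swing forward as they close: fully open they stand 13 mm farther back than shut.
Start: joints at [-1.342, 0.053, 1.613, -0, 1.476, -0.119], TCP at [0.213, -0.588, 0.231] pointing down, gripper open.
Joint ranges: [-3.01, 3.01], [-1.01, 2.22], [0.06, 2.58], [-1.02, 4.17], [0.09, 2.62], [-3.14, 3.14]. Speed limits (rad/s): [2.57, 2.57, 3.14, 3.14, 3.14, 3.14].

## Interface

Orientations are given as a rotation vector (axis times angle).
In Python, from station import ctrl gives the robot as it stands.
- The arm moves only by the tool jog_arm, never from a script. Its argument "plan" is a list of rows, each a list of 7 numbers: the shift along the tool's x, y, z in units of 0.02 m (1.0 is 0.02 m), then the turn, a rotation vector about the tool's x, y, z in units of 45 degrees (1.0 is 45 degrees), then the opening, from -1 (shut) to 1 (fully open). A call has 1 to 8 rows; each row shifts and turns the commanded pose from where the row before left it, along the tool's axes as they then stand; what a row does not reach is not made up. A row lasts 1/10 s, in which the tool goes at most 50 mm and 8.59 degrees, less where a joint would pass 70% of its speed; a pose out of reach is approached as far as the arm can. A call with a number of a shift or a turn outside -1 to 1 is refused whole. A call with a gripper value outside its range is refused whole. The fingers move at their own pace and stop on an object; "grip_force" is the grip in N (left out, the last holds). Time passes only in rows, so rows that do not move let the fingers close. It gives the time, the measured TCP pose, the force, the opening and the grip force at its end, in the units of the state.
- ctrl.get_obs(): the state, without advancing time (a new reading comes with each control period).
- ctrl.get_image(name): name is "scene" or "top" or "wrist"; returns (picture, depth): 480x640x3 uint8, red, green, blue; 480x640 float32, m along the optical axis (not along the pixel's ray), 0 where there is no reading.
- ctrl.camera_info(name): a dict with "camera_matrix" (3x3 intrinsics, pixels), "k1" (the pictures are not rectified: a ray, as slopes to the right and down, at radius r is drawn at 1 + k1 r^2 times it, then the intrinsics apply), "rvec" (rotation vector, rad) and "tvec" (3), from world to camera coordinates, as OpenCV has them; the wrist camera has in their place "T_tool_cam" (4x4, takes a point from camera to tool coordinates, whose origin is the TCP and whose axes are the flange's). Camera axes: x right, y down, z forward; pixel columns grow to the right and rows downward; lengths in m; the calibration is good to about 2 mm. A picture is of the moment at which its call begins: read the wrist's pose just before it. camera_info takes no time and is no camera call.
- ctrl.finish_job(): hands the job in; it is judged then, once.
The state is a dict: "t": time; "q": joint angles; "dq": joint speeds; "effort": joint torques, N m; "tool_pos": TCP position; "tool_rot": TCP orientation; "contact_force": force on the tool from outside, world axes, zero at the start; "wrist_torque": the same for the moment, N m; "opening": finger opening in m; "grip_force": force on a finger pad.
Only numpy, scipy, OpenCV 4.12 (cv2) and the standard library are available. Lean on these libraries where they do the work, as an engineer would, in place of code of your own. Each camera call takes 0.05 s, during which the arm holds its last target. There are 200 camera calls.

## Working session

There is one attempt and no reset: what is moved stays moved. The work goes in short steps, Python scripts to look and compute and a tool call to move; the robot and the scene stay as the last step left them, time stands still between calls to the robot, and variables do not carry over. Pictures are saved under pics/ and viewed, at most 10 in all, crops included, and the job is handed in when it is done.

Besides the shell and the picture viewer there is one more tool, called after ">>>" as name([rows], argument=value, ...), one row to a line, values as JSON. jog_arm: Moves the arm, as the interface text tells. Shifts and turns lie within -1 to 1; 1 stands for 0.02 m of shift or 45 degrees of turn. Its arguments: {"type":"object","properties":{"plan":{"type":"array"},"grip_force":{"type":"number"}},"required":["plan"]}

```bash
ls; mkdir -p pics; cat > h.py <<'E'
import numpy as np, cv2
from station import ctrl
from scipy.spatial.transform import Rotation as R
def cam(name,obs=None):
    c=ctrl.camera_info(name);K=np.array(c["camera_matrix"]);k1=c["k1"]
    if name=="wrist":
        o=obs or ctrl.get_obs();T=np.eye(4);T[:3,:3]=R.from_rotvec(o["tool_rot"]).as_matrix();T[:3,3]=o["tool_pos"]
        M=T@np.array(c["T_tool_cam"])
    else:
        E=np.eye(4);E[:3,:3]=R.from_rotvec(np.ravel(c["rvec"])).as_matrix();E[:3,3]=np.ravel(c["tvec"]);M=np.linalg.inv(E)
    return K,k1,M
def rays(C,uv):
    K,k1,M=C;uv=np.atleast_2d(np.asarray(uv,float))
    s=cv2.undistortPoints(uv[:,None],K,np.array([k1,0,0,0,0.]))[:,0]
    return s,M
def plane(C,uv,z):
    s,M=rays(C,uv);d=np.c_[s,np.ones(len(s))]@M[:3,:3].T;o=M[:3,3]
    return o+d*((z-o[2])/d[:,2])[:,None]
def cloud(C,uv,dep):
    s,M=rays(C,uv);return (np.c_[s,np.ones(len(s))]*np.asarray(dep)[:,None])@M[:3,:3].T+M[:3,3]
def shot(name,tag):
    o=ctrl.get_obs();im,d=ctrl.get_image(name);C=cam(name,o)
    cv2.imwrite(f"pics/{tag}.png",im[:,:,::-1]);np.savez(f"pics/{tag}.npz",im=im,d=d,K=C[0],k1=C[1],M=C[2]);return im,d,C
def load(tag):
    z=np.load(f"pics/{tag}.npz");return z["im"],z["d"],(z["K"],float(z["k1"]),z["M"])
def project(C,P):
    K,k1,M=C;E=np.linalg.inv(M);r=cv2.Rodrigues(E[:3,:3])[0]
    return cv2.projectPoints(np.atleast_2d(np.asarray(P,float)),r,E[:3,3],K,np.array([k1,0,0,0,0.]))[0][:,0]
E
python3 - <<'E'
from h import *
for n in("top","scene"):
    im,d,C=shot(n,n+"0");print(n,C[2].round(3).tolist(),(d>0).mean())
print(ctrl.get_obs())
E
```

```text
pics
top [[-0.037, -0.975, 0.221, 0.118], [-0.999, 0.035, -0.015, 0.015], [0.007, -0.222, -0.975, 1.644], [0.0, 0.0, 0.0, 1.0]] 0.9959830729166667
scene [[0.677, 0.611, -0.411, 0.973], [0.736, -0.563, 0.376, -0.444], [-0.001, -0.557, -0.83, 1.099], [0.0, 0.0, 0.0, 1.0]] 0.9959505208333334
{'t': 0.1, 'q': array([-1.34199598e+00,  5.32851965e-02,  1.61417022e+00, -1.76738328e-06,
        1.47600689e+00, -1.19019491e-01]), 'dq': array([ 1.32142417e-03, -3.50998677e-04, -3.00854029e-03,  7.52556634e-05,
        6.42139992e-04, -5.56543590e-04]), 'effort': array([ 7.76760899e-04, -3.94906962e+01, -3.71361065e+01, -6.16777584e-05,
        3.98484059e-03, -1.47659028e-05]), 'tool_pos': array([ 0.21288864, -0.58701772,  0.23018138]), 'tool_rot': array([-3.09236544e+00, -5.43281491e-01,  1.63785869e-04]), 'contact_force': array([ 0.38328925, -0.34642017, -0.32801462]), 'wrist_torque': array([-0.01860207, -0.01408894, -0.0235499 ]), 'grip_force': 0.0, 'opening': 0.08574353774064448}
```

View pics/top0.png

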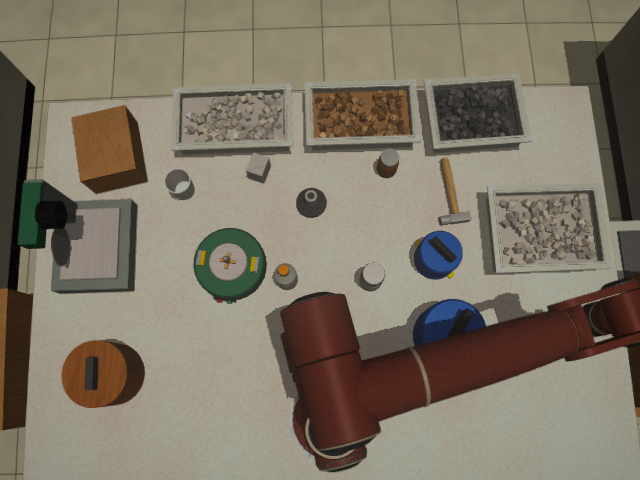

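View pics/scene0.png

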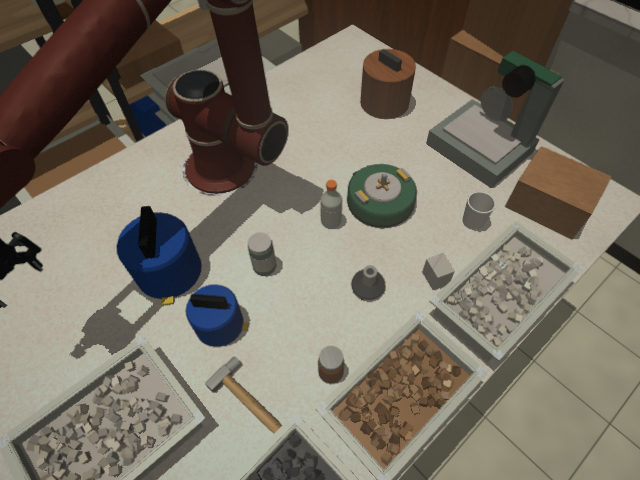

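```bash
cat > m.py <<'E'
from h import *
def roi(tag,box):
    im,d,C=load(tag);x0,y0,x1,y1=box
    v,u=np.mgrid[y0:y1,x0:x1];uv=np.c_[u.ravel(),v.ravel()];P=cloud(C,uv,d[v,u].ravel())
    hsv=cv2.cvtColor(im,cv2.COLOR_RGB2HSV)[v,u].reshape(-1,3).astype(int)
    return uv,P,hsv,C
def circ(p):
    (x,y),r=cv2.minEnclosingCircle(p[:,:2].astype(np.float32));return np.round([x,y,r],4),len(p)
def rect(p):
    (c,s,a)=cv2.minAreaRect(p[:,:2].astype(np.float32));b=cv2.boxPoints((c,s,a));e=[b[1]-b[0],b[2]-b[1]];e=max(e,key=np.linalg.norm)
    return np.round(c,4),np.round(s,4),round(float(np.degrees(np.arctan2(e[1],e[0]))),1)
E
python3 - <<'E'
from m import *
for tag,bs,bm,bc in (("top0",(405,220,480,290),(185,220,275,310),(290,180,335,222)),("scene0",(170,270,260,355),(335,155,425,230),(345,255,395,305))):
    print(tag)
    uv,P,h,C=roi(tag,bs); blue=(h[:,0]>100)&(h[:,0]<125)&(h[:,1]>120)
    z=P[:,2]; t=blue&(abs(z-.106)<.012); print("cover top",circ(P[t]),np.median(z[t]))
    t=(abs(z-.146)<.01); print("handle",rect(P[t]),np.median(z[t]),t.sum())
    y=(h[:,0]>18)&(h[:,0]<35)&(h[:,1]>130)&(h[:,2]>100); print("lug",P[y&(z<.03)].mean(0).round(4),y.sum())
    uv,P,h,C=roi(tag,bm);z=P[:,2]
    y=(h[:,0]>18)&(h[:,0]<35)&(h[:,1]>130)&(h[:,2]>100)&(z>.06)
    g=(h[:,0]>60)&(h[:,0]<90)&(h[:,1]>100)&(abs(z-.06)<.008);print("deck",circ(P[g]),np.median(z[g]))
    g=(h[:,1]<60)&(abs(z-.07)<.006);print("collar",circ(P[g]),np.median(P[g],0).round(4))
    mc=P[g].mean(0)
    for s in(1,-1):
        q=y&(s*(P[:,1]-mc[1])>.04);print("claw",P[q].mean(0).round(4),rect(P[q]))
    k=(P[:,2]>.09);print("spindle",P[k].mean(0).round(4),k.sum(),z.max())
    k=y&(abs(P[:,1]-mc[1])<.04)&(abs(P[:,0]-mc[0])<.04);print("key",circ(P[k]),P[k].mean(0).round(4))
    uv,P,h,C=roi(tag,bc);z=P[:,2]
    k=z>.07;print("sleeve",circ(P[k]),P[k].mean(0).round(4),np.percentile(z[k],[50,100]));k=z>.01;print("bell",circ(P[k]))
im,_,_=load("top0");a=cv2.resize(im[225:310,400:500],None,fx=4,fy=4,interpolation=2);b=cv2.resize(im[175:230,280:345],None,fx=4,fy=4);c=cv2.resize(im[220:305,185:275],None,fx=4,fy=4)
W=np.zeros((600,800,3),np.uint8);W[:340,:400]=a;W[340:560,:260]=b;W[:340,420:780]=c
cv2.imwrite("pics/crop.png",W[:,:,::-1])
E
```

```text
top0
cover top (array([ 0.4325, -0.3132,  0.0589]), 1070) 0.10701689093160993
handle (array([ 0.4344, -0.3144]), array([0.0782, 0.0193]), 42.1) 0.14619290571923615 205
lug [ 0.3975 -0.3466  0.0085] 31
deck (array([0.4349, 0.2684, 0.0936]), 1077) 0.06031753525942296
collar (array([0.44  , 0.2688, 0.0888]), 970) [0.432  0.267  0.0703]
claw [0.4459 0.3372 0.0765] (array([0.4463, 0.3369]), array([0.0114, 0.0384]), -8.2)
claw [0.4242 0.2007 0.0757] (array([0.4244, 0.2009]), array([0.0114, 0.0391]), -10.5)
spindle [0.3009 0.1537 0.7309] 74 1.6439867742967988
key (array([0.4345, 0.2676, 0.021 ]), 33) [0.4329 0.266  0.0798]
sleeve (array([0.3726, 0.0281, 0.2555]), 116) [0.5723 0.0338 0.2026] [0.08228366 1.64398677]
bell (array([0.4   , 0.0334, 0.283 ]), 728)
scene0
cover top (array([ 0.3941, -0.3215,  0.0996]), 1455) 0.10729369862218474
handle (array([ 0.4332, -0.3158]), array([0.0807, 0.0173]), 41.3) 0.1467391221137564 283
lug [ 0.299  -0.3669  0.0108] 23
deck (array([0., 0., 0.]), 0) nan
collar (array([0.4347, 0.2269, 0.1286]), 818) [0.4398 0.2596 0.0709]
claw [0.4433 0.3379 0.076 ] (array([0.4376, 0.3392]), array([0.0175, 0.0521]), -17.3)
claw [0.4247 0.1998 0.0774] (array([0.4234, 0.2008]), array([0.0114, 0.0436]), -10.2)
spindle [0.4801 0.0859 0.2297] 205 1.0991697266049099
key (array([4.314e-01, 2.549e-01, 1.000e-04]), 1) [0.4314 0.2549 0.0822]
sleeve (array([ 0.7867, -0.1974,  0.3094]), 160) [0.6256 0.0157 0.1187] [0.08206916 1.09916973]
bell (array([ 0.773 , -0.1952,  0.3195]), 879)
  return _methods._mean(a, axis=axis, dtype=dtype,
  ret = ret.dtype.type(ret / rcount)
```

View pics/crop.png

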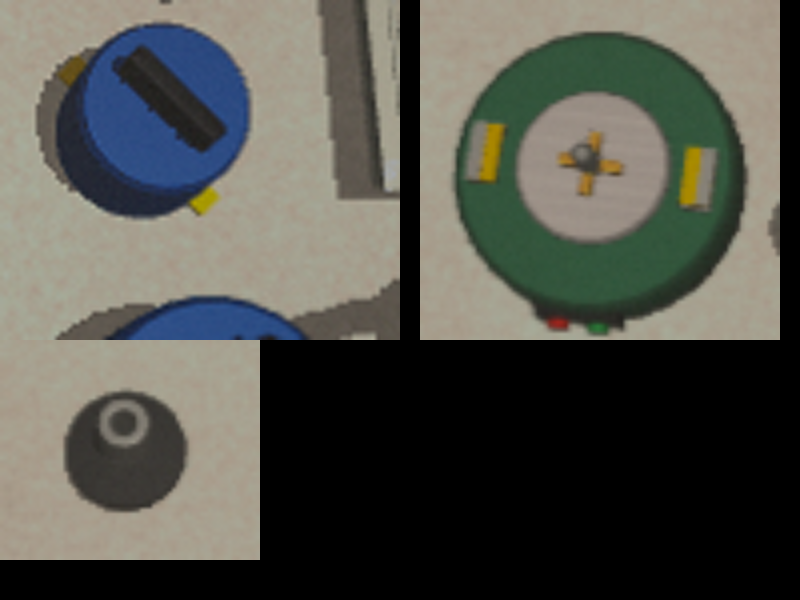

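Candidates in the top view: small blue cover (438,255, radius 59–60 mm, handle about 80 mm long) and large blue cover (450,325). I take the small one and reject the large one, along with the wooden canister (95,373). The dark bell with a ring sleeve at (311,202) is the only cone. The mill (230,262) has its claws left and right and its key near the mill axes.

```bash
python3 - <<'E'
from m import *
print(np.round(ctrl.camera_info("wrist")["T_tool_cam"],3).tolist())
for tag,bc,bg in (("top0",(290,180,335,222),(265,255,305,300)),("scene0",(345,255,395,305),(315,175,345,230))):
    uv,P,h,C=roi(tag,bc);z=P[:,2]
    k=(abs(z-.082)<.006);print("sleeve",circ(P[k]),P[k].mean(0).round(4));k=(z>.008)&(z<.2);print("bell",circ(P[k]))
    uv,P,h,C=roi(tag,bg);z=P[:,2];k=(z>.09)&(z<.2)&(np.abs(P[:,1]-.15)<.05);print("glue",circ(P[k]),z[k].max())
o=ctrl.get_obs();p=o["tool_pos"]
def rel(t,yaw):
    d=np.array(t)-p;c,s=np.cos(np.radians(yaw)),np.sin(np.radians(yaw));return np.round(np.array([c*d[0]+s*d[1],s*d[0]-c*d[1],-d[2]])/.02,2)
print(R.from_rotvec(o["tool_rot"]).as_matrix().round(3).tolist());print(rel([.5,.03,.26],19.9))
E
```

```text
[[0.0, -0.947, -0.32, 0.083], [1.0, 0.0, -0.0, -0.002], [0.0, -0.32, 0.947, -0.142], [0.0, 0.0, 0.0, 1.0]]
sleeve (array([0.611 , 0.0355, 0.0182]), 79) [0.6112 0.0361 0.0822]
bell (array([0.6211, 0.0339, 0.0786]), 747)
glue (array([0.388 , 0.1117, 0.0296]), 270) 0.17455609222068347
sleeve (array([0.6113, 0.0342, 0.0193]), 124) [0.6116 0.0348 0.0823]
bell (array([0.6008, 0.0386, 0.0562]), 875)
glue (array([0.3893, 0.1088, 0.0299]), 252) 0.16945005742533448
[[0.94, 0.341, -0.0], [0.341, -0.94, 0.002], [0.0, -0.002, -1.0]]
[ 24.   -24.12  -1.49]
```

>>> jog_arm([
  [0.916,-0.7,0.05,0,0,0,1],
  [0.916,-0.7,0.05,0,0,0,1],
  [0.916,-0.7,0.05,0,0,0,1],
  [0.916,-0.7,0.05,0,0,0,1],
  [0.916,-0.7,0.05,0,0,0,1],
  [0.916,-0.7,0.05,0,0,0,1],
  [0.916,-0.7,0.05,0,0,0,1],
  [0.916,-0.7,0.05,0,0,0,1],
])

```text
t: 0.9
tool_pos: [0.3129, -0.4312, 0.2226]
tool_rot: [-3.093, -0.543, 0.0]
contact_force: [0.0, -0.1, -1.0]
opening: 0.0853
grip_force: 0.0
```

>>> jog_arm([
  [0.916,-0.7,0.05,0,0,0,1],
  [0.916,-0.7,0.05,0,0,0,1],
  [0.916,-0.7,0.05,0,0,0,1],
  [0.916,-0.7,0.05,0,0,0,1],
  [0.916,-0.7,0.05,0,0,0,1],
  [0.916,-0.7,0.05,0,0,0,1],
  [0.916,-0.7,0.05,0,0,0,1],
  [0.916,-0.7,0.05,0,0,0,1],
])

```text
t: 1.7
tool_pos: [0.4124, -0.276, 0.2147]
tool_rot: [-3.094, -0.543, 0.001]
contact_force: [0.4, -0.6, 0.4]
opening: 0.0853
grip_force: 0.0
```

>>> jog_arm([
  [0.916,-0.7,0.05,0,0,0,1],
  [0.916,-0.7,0.05,0,0,0,1],
  [0.916,-0.7,0.05,0,0,0,1],
  [0.916,-0.7,0.05,0,0,0,1],
  [0.916,-0.7,0.05,0,0,0,1],
  [0.916,-0.7,0.05,0,0,0,1],
  [0.916,-0.7,0.05,0,0,0,1],
  [0.916,-0.7,0.05,0,0,0,1],
])

```text
t: 2.5
tool_pos: [0.512, -0.1208, 0.2067]
tool_rot: [-3.094, -0.544, 0.001]
contact_force: [-0.3, -0.1, 0.4]
opening: 0.0853
grip_force: 0.0
```

>>> jog_arm([
  [0.916,-0.7,0.05,0,0,0,1],
  [0.916,-0.7,0.05,0,0,0,1],
  [0.916,-0.7,0.05,0,0,0,1],
  [0.916,-0.7,0.05,0,0,0,1],
  [0.916,-0.7,0.05,0,0,0,1],
  [0.916,-0.7,0.05,0,0,0,1],
  [0.916,-0.7,0.05,0,0,0,1],
  [0.916,-0.7,0.05,0,0,0,1],
])

```text
t: 3.3
tool_pos: [0.6115, 0.0343, 0.1986]
tool_rot: [-3.094, -0.544, 0.002]
contact_force: [-0.5, -0.5, -1.0]
opening: 0.0854
grip_force: 0.0
```

```bash
cat >> m.py <<'E'
def rel(t,o=None):
    o=o or ctrl.get_obs();M=R.from_rotvec(o["tool_rot"]).as_matrix();return np.round(M.T@(np.array(t)-o["tool_pos"])/.02,2)
def yaw():
    M=R.from_rotvec(ctrl.get_obs()["tool_rot"]).as_matrix();return np.degrees(np.arctan2(M[1,0],M[0,0])),M[:,2].round(3)
E
python3 - <<'E'
from m import *
im,d,C=shot("wrist","w1")
uv,P,h,C=roi("w1",(0,0,640,480));z=P[:,2];n=np.hypot(P[:,0]-.611,P[:,1]-.035)
k=(abs(z-.082)<.005)&(n<.035);print("sleeve",circ(P[k]),P[k].mean(0).round(4),np.median(z[k]))
k=(z>.008)&(z<.075)&(n<.06);print("bell",circ(P[k]))
E
```

```text
sleeve (array([0.6126, 0.0395, 0.0178]), 1042) [0.6133 0.0396 0.0814] 0.08151943545318835
bell (array([0.6128, 0.0396, 0.0445]), 4894)
```

View pics/w1.png

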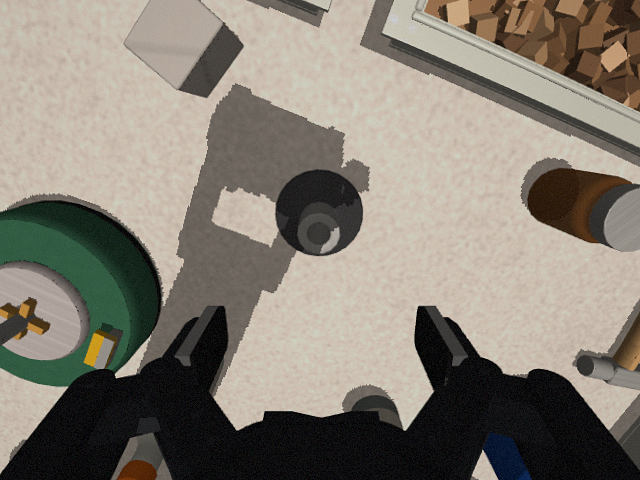

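>>> jog_arm([
  [0.08,-0.14,0.94,0,0,0,1],
  [0,0,0.94,0,0,0,1],
  [0,0,0.94,0,0,0,1],
  [0,0,0.94,0,0,0,1],
  [0,0,0.94,0,0,0,1],
  [0,0,0.94,0,0,0,1],
  [0,0,0.94,0,0,0,1],
  [0,0,0.94,0,0,0,1],
])

```text
t: 4.15
tool_pos: [0.6114, 0.0364, 0.0477]
tool_rot: [-3.094, -0.543, 0.002]
contact_force: [1.2, 0.5, -0.4]
opening: 0.0851
grip_force: 0.0
```

>>> jog_arm([
  [0,0,0,0,0,0,-1],
  [0,0,0,0,0,0,-1],
  [0,0,0,0,0,0,-1],
  [0,0,0,0,0,0,-1],
  [0,0,0,0,0,0,-1],
  [0,0,0,0,0,0,-1],
  [0,0,0,0,0,0,-1],
  [0,0,0,0,0,0,-1],
], grip_force=45)

```text
t: 4.95
tool_pos: [0.613, 0.0367, 0.0506]
tool_rot: [3.094, 0.544, 0.003]
contact_force: [-1.0, 1.9, 5.8]
opening: 0.034
grip_force: 46.4
```

>>> jog_arm([
  [0,0,-0.5,0,0,0,-1],
  [0,0,-1,0,0,0,-1],
  [0,0,-1,0,0,0,-1],
  [0,0,-1,0,0,0,-1],
  [0,0,-1,0,0,0,-1],
  [0,0,-1,0,0,0,-1],
  [0,0,-1,0,0,0,-1],
  [0,0,-1,0,0,0,-1],
])

```text
t: 5.75
tool_pos: [0.6108, 0.0365, 0.1982]
tool_rot: [-3.094, -0.543, 0.004]
contact_force: [-0.1, -0.3, -4.2]
opening: 0.0339
grip_force: 45.6
```

```bash
python3 - <<'E'
from m import *
im,d,C=shot("wrist","w2");o=ctrl.get_obs();print(o["tool_pos"],o["contact_force"],o["opening"],yaw())
uv,P,h,C=roi("w2",(0,0,640,480));T=np.array(o["tool_pos"]);M=R.from_rotvec(o["tool_rot"]).as_matrix();L=(P-T)@M
n=np.hypot(L[:,0],L[:,1]);z=L[:,2]
for a in(-.04,-.035,-.03,-.025):
    k=(abs(z-a)<.003)&(n<.03);print(a,k.sum(),circ(L[k]) if k.sum() else 0)
k=(n<.06)&(z>.005)&(z<.06);print("bell",circ(L[k]),np.percentile(z[k],[1,99]))
y=(h[:,0]>15)&(h[:,0]<35)&(h[:,1]>130)&(h[:,2]>90)&(P[:,2]>.065)&(P[:,2]<.12)&(np.hypot(P[:,0]-.435,P[:,1]-.269)<.13);
for s in(0,1):
    q=y&((np.hypot(P[:,0]-.435,P[:,1]-.269)>.05)==s);print(P[q].mean(0).round(4),q.sum())
E
```

```text
[0.6129409  0.03644492 0.20288573] [1.23354162 0.18108884 0.13415178] 0.0342842100130608 (np.float64(19.926840865578324), array([ 0.004, -0.   , -1.   ]))
-0.04 637 (array([0.0078, 0.0007, 0.0289]), 637)
-0.035 960 (array([ 0.0068, -0.0006,  0.0279]), 960)
-0.03 1294 (array([ 0.0059, -0.0005,  0.0283]), 1294)
-0.025 4808 (array([ 0.0054, -0.0008,  0.0288]), 4808)
bell (array([-0.0002, -0.0031,  0.0444]), 10868) [0.00694814 0.04123034]
[0.4391 0.2712 0.0791] 451
[0.4269 0.2032 0.075 ] 420
```

View pics/w2.png

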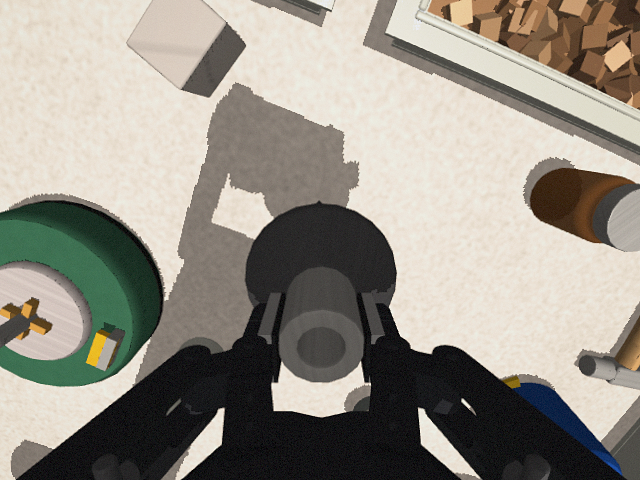

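>>> jog_arm([
  [-0.44,-1,0,0,0,0,-1],
  [-0.44,-1,0,0,0,0,-1],
  [-0.44,-1,0,0,0,0,-1],
  [-0.44,-1,0,0,0,0,-1],
  [-0.44,-1,0,0,0,0,-1],
  [-0.44,-1,0,0,0,0,-1],
  [-0.44,-1,0,0,0,0,-1],
  [-0.44,-1,0,0,0,0,-1],
])

```text
t: 6.6
tool_pos: [0.4898, 0.1637, 0.1979]
tool_rot: [3.094, 0.544, -0.002]
contact_force: [-0.0, -0.2, -4.6]
opening: 0.0339
grip_force: 45.9
```

```bash
python3 - <<'E'
from m import *
im,d,C=shot("wrist","w3");o=ctrl.get_obs();print(o["tool_pos"],o["contact_force"],o["opening"],yaw())
shot("scene","s3")
def mill(tag,box):
    uv,P,h,C=roi(tag,box);n=np.hypot(P[:,0]-.436,P[:,1]-.269);z=P[:,2]
    y=(h[:,0]>15)&(h[:,0]<35)&(h[:,1]>130)&(h[:,2]>90)&(z>.068)&(z<.12)&(n<.1)
    for s in(1,-1):
        q=y&(s*(P[:,1]-.269)>.045);print(tag,"claw",P[q].mean(0).round(4),q.sum())
    q=y&(n<.035)&(abs(z-.08)<.006);print("key",circ(P[q]) if q.any() else 0)
    q=(abs(z-.07)<.003)&(n<.06)&(h[:,1]<70);print("collar",circ(P[q]))
    q=(z>.1)&(z<.12)&(n<.03);print("spindle",P[q].mean(0).round(4),q.sum())
    q=(z>.11)&(z<.12)&(n<.03);print("tip",P[q].mean(0).round(4),q.sum())
    return P,h
P,h=mill("w3",(0,0,640,480))
M=R.from_rotvec(o["tool_rot"]).as_matrix();L=(P-o["tool_pos"])@M
n=np.hypot(L[:,0],L[:,1]);z=L[:,2];k=(n<.06)&(z>.005)&(z<.06);print("bell tool",circ(L[k]))
P,h=mill("scene3" if 0 else "s3",(300,140,440,240))
uv,P,h,C=roi("s3",(280,100,480,300));L=(P-o["tool_pos"])@M;n=np.hypot(L[:,0],L[:,1]);z=L[:,2]
for a in(.02,.03,.04,.045):
    k=(n<.06)&(abs(z-a)<.004);print(a,circ(L[k]))
E
```

```text
[0.48759681 0.16591239 0.19766159] [-1.37054114  2.68811248 -5.13846836] 0.03377814930313027 (np.float64(20.04506632061687), array([-0.004,  0.002, -1.   ]))
w3 claw [0.4477 0.3414 0.0748] 749
w3 claw [0.409  0.2085 0.0752] 69
key (array([0.4355, 0.273 , 0.022 ]), 557)
collar (array([0.4358, 0.2729, 0.0539]), 9072)
spindle [0.4379 0.2716 0.1102] 437
tip [0.4366 0.2722 0.1129] 278
bell tool (array([0.0029, 0.0005, 0.0443]), 10579)
s3 claw [0.444  0.3371 0.0761] 51
s3 claw [nan nan nan] 0
key (array([0.4393, 0.2814, 0.0025]), 4)
collar (array([0.4423, 0.2778, 0.0528]), 210)
spindle [0.4365 0.2671 0.1097] 28
tip [0.4351 0.2681 0.1138] 16
0.02 (array([-0.0006,  0.004 ,  0.0397]), 216)
0.03 (array([-0.0008,  0.0029,  0.0452]), 160)
0.04 (array([0.0134, 0.0142, 0.0389]), 10)
0.045 (array([0.0177, 0.0193, 0.031 ]), 10)<stdin>:8: RuntimeWarning: Mean of empty slice.
  ret = um.true_divide(
```

View pics/w3.png

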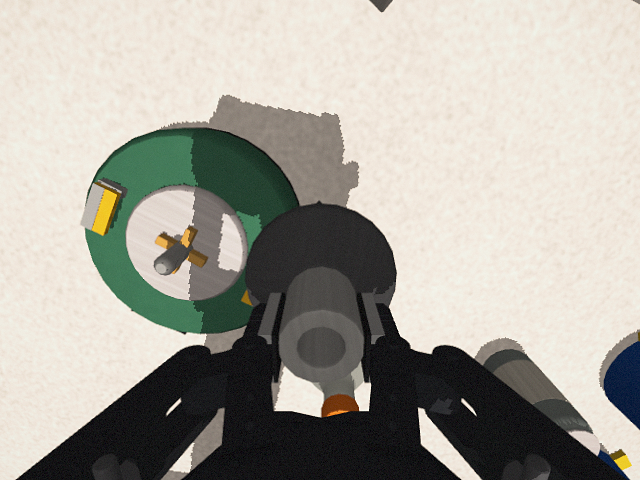

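```bash
cat >> m.py <<'E'
def tl(tag):
    im,d,C=load(tag);M=np.array(ctrl.camera_info("wrist")["T_tool_cam"])
    v,u=np.mgrid[0:480,0:640];uv=np.c_[u.ravel(),v.ravel()];P=cloud((C[0],C[1],M),uv,d.ravel())
    return uv,P,cv2.cvtColor(im,cv2.COLOR_RGB2HSV).reshape(-1,3).astype(int)
E
python3 - <<'E'
from m import *
for tag in("w1","w2","w3"):
    uv,L,h=tl(tag);n=np.hypot(L[:,0],L[:,1]);z=L[:,2]
    if tag=="w1":
        k=(n<.035)&(abs(z-.117)<.005);print(tag,"sleeve",circ(L[k]),np.median(z[k]));k=(n<.06)&(z>.125)&(z<.185);print("bell",circ(L[k]));continue
    k=(n<.06)&(z>.005)&(z<.06);print(tag,"bell",circ(L[k]),np.percentile(z[k],[1,99]))
    k=(n<.06)&(abs(z-.036)<.006);print("bell low",circ(L[k]))
uv,L,h=tl("w3");c=np.array([-.015,-.12]);n=np.hypot(*(L[:,:2]-c).T);z=L[:,2]
y=(h[:,0]>15)&(h[:,0]<35)&(h[:,1]>130)&(h[:,2]>90)
k=(n<.065)&(h[:,1]<70)&(abs(z-.128)<.006);print("collar",circ(L[k]),np.median(z[k]))
k=y&(n<.035)&(z<.126);print("key",circ(L[k]),np.median(z[k]))
k=(n<.03)&(z<.09);print("tip",L[k].mean(0),k.sum())
E
```

```text
w1 sleeve (array([ 0.0029, -0.0044,  0.0178]), 1056) 0.11706529301615429
bell (array([ 0.0032, -0.0045,  0.0444]), 4846)
w2 bell (array([ 0.0019, -0.0022,  0.0444]), 10608) [0.00700581 0.03635865]
bell low (array([ 0.0019, -0.0022,  0.0444]), 1172)
w3 bell (array([ 0.0015, -0.0024,  0.0443]), 10593) [0.00716028 0.03628912]
bell low (array([ 0.0015, -0.0024,  0.0443]), 1175)
collar (array([-0.0186, -0.1176,  0.0599]), 9455) 0.12818449569771007
key (array([-0.0136, -0.1212,  0.022 ]), 584) 0.11846079231158549
tip [-0.01257667 -0.11980201  0.08560279] 325
```

>>> jog_arm([
  [-0.1,-0.85,0,0,0,0,-1],
  [-0.1,-0.85,0,0,0,0,-1],
  [-0.11,-0.85,0,0,0,0,-1],
  [-0.11,-0.85,0,0,0,0,-1],
  [-0.11,-0.85,0,0,0,0,-1],
  [-0.11,-0.85,0,0,0,0,-1],
  [-0.11,-0.84,0,0,0,0,-1],
  [0,0,0.9,0,0,0,-1],
])

```text
t: 7.5
tool_pos: [0.4376, 0.2716, 0.1832]
tool_rot: [-3.092, -0.546, -0.008]
contact_force: [0.2, 0.4, -4.3]
opening: 0.034
grip_force: 46.6
```

```bash
python3 - <<'E'
from m import *
im,d,C=shot("wrist","w4");o=ctrl.get_obs();print(o["tool_pos"],o["contact_force"])
uv,L,h=tl("w4");z=L[:,2];n=np.hypot(L[:,0],L[:,1])
k=(n<.06)&(z>.005)&(z<.06);print("bell",circ(L[k]))
y=(h[:,0]>15)&(h[:,0]<35)&(h[:,1]>130)&(h[:,2]>90)&(abs(z-.105)<.02)
for s in(1,-1):
    q=y&(s*L[:,1]<-.04)&(n<.1);print("claw",L[q].mean(0).round(4),q.sum(),rect(L[q]) if q.any() else 0)
g=(h[:,0]>60)&(h[:,0]<90)&(h[:,1]>100)&(abs(z-.118)<.02);print("deck",circ(L[g]),np.median(z[g]))
im2,d2,C2=shot("scene","s4")
a=cv2.resize(im2[100:260,290:450],None,fx=3,fy=3,interpolation=2);W=np.zeros((480,800,3),np.uint8);W[:,:480]=a;W[:240,480:]=cv2.resize(im,(320,240));cv2.imwrite("pics/c4.png",W[:,:,::-1])
E
```

```text
[0.43536053 0.26964925 0.17783176] [-0.68747426 -0.94551335 -7.96491624]
bell (array([ 0.002 , -0.0022,  0.0444]), 10590)
claw [ 0.0318 -0.0631  0.1089] 746 (array([ 0.0297, -0.0651]), array([0.0476, 0.0189]), 18.0)
claw [-0.026   0.0646  0.1079] 278 (array([-0.0293,  0.0622]), array([0.0258, 0.0112]), 27.9)
deck (array([-0.0038, -0.0047,  0.1015]), 16429) 0.1236915064336023
```

View pics/c4.png

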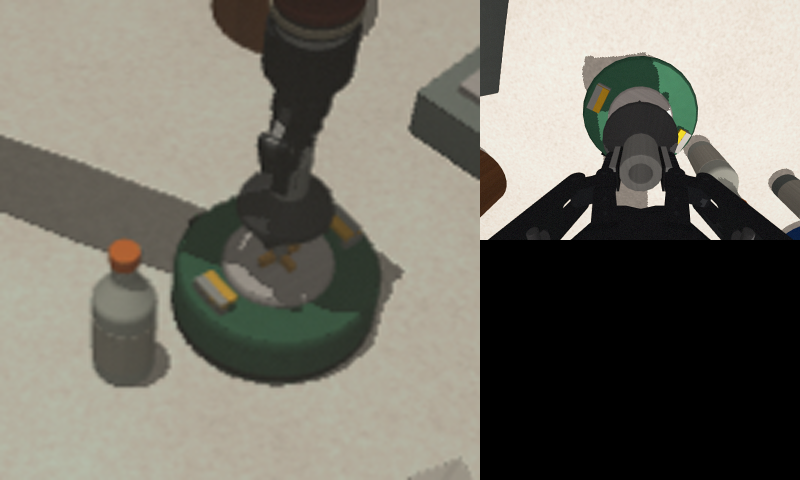

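```bash
python3 - <<'E'
from m import *
from scipy.optimize import least_squares
def fit(tag,c0,r0,mask,L):
    c=np.array(c0)
    for _ in range(3):
        D=L[mask][:,:2]-c;n=np.hypot(*D.T);a=np.floor(np.degrees(np.arctan2(D[:,1],D[:,0]))/4)
        e=np.array([D[a==b][np.argmax(n[a==b])] for b in np.unique(a)])+c
        e=e[abs(np.hypot(*(e-c).T)-r0)<.01]
        f=least_squares(lambda p:np.hypot(*(e-p[:2]).T)-p[2],[*c,r0],loss="soft_l1",f_scale=.001);c=f.x[:2]
    print(tag,f.x.round(4),len(e))
uv,L,h=tl("w4");z=L[:,2];n=np.hypot(L[:,0],L[:,1])
zd=np.median(z[(h[:,0]>60)&(h[:,0]<90)&(h[:,1]>100)&(abs(z-.118)<.02)]);print(zd)
g=(h[:,0]>60)&(h[:,0]<90)&(h[:,1]>100);fit("deck",(0,0),.1,g&(abs(z-zd)<.004),L)
k=(h[:,1]<75)&(abs(z-zd+.01)<.004)&(n<.062);fit("collar",(0,0),.054,k,L)
uv,L,h=tl("w3");z=L[:,2];n=np.hypot(L[:,0]+.0136,L[:,1]+.1212)
g=(h[:,0]>60)&(h[:,0]<90)&(h[:,1]>100);zd=np.median(z[g&(n<.1)]);print(zd);fit("deck3",(-.0136,-.1212),.1,g&(abs(z-zd)<.004),L)
k=(h[:,1]<75)&(abs(z-zd+.01)<.004)&(n<.062);fit("collar3",(-.0136,-.1212),.054,k,L)
im,d,C=load("s4")
print(project(C,[[.4365,.27,.115]]))
E
```

```text
0.12368957210545473
deck [-0.0025 -0.0023  0.0965] 68
collar [-0.0023 -0.0027  0.0536] 45
0.13815022742256666
deck3 [-0.0121 -0.1206  0.0952] 68
collar3 [-0.0135 -0.1211  0.0532] 90
[[385.20100789 175.45596057]]
```

>>> jog_arm([
  [0,0,0,0,0,0,-1],
  [0,0,0,0,0,0,-1],
])

```text
t: 7.8
tool_pos: [0.4371, 0.2694, 0.1814]
tool_rot: [-3.094, -0.543, -0.001]
contact_force: [0.4, -0.1, -4.3]
opening: 0.0337
grip_force: 46.4
```

```bash
cat >> m.py <<'E'
from scipy.optimize import least_squares
def fit(tag,c0,r0,mask,L):
    c=np.array(c0)
    for _ in range(3):
        D=L[mask][:,:2]-c;n=np.hypot(*D.T);a=np.floor(np.degrees(np.arctan2(D[:,1],D[:,0]))/4)
        e=np.array([D[a==b][np.argmax(n[a==b])] for b in np.unique(a)])+c
        e=e[abs(np.hypot(*(e-c).T)-r0)<.01]
        f=least_squares(lambda p:np.hypot(*(e-p[:2]).T)-p[2],[*c,r0],loss="soft_l1",f_scale=.001);c=f.x[:2]
    print(tag,f.x.round(4),len(e))
def look(tag):
    shot("wrist",tag);o=ctrl.get_obs();print(o["tool_pos"].round(4),o["contact_force"].round(1))
    uv,L,h=tl(tag);z=L[:,2];n=np.hypot(L[:,0],L[:,1])
    k=(n<.06)&(z>.005)&(z<.06);print("bell",circ(L[k]))
    g=(h[:,0]>60)&(h[:,0]<90)&(h[:,1]>100)&(n<.13);zd=np.median(z[g&(z<.16)]);print("zd",zd)
    fit("deck",(0,0),.1,g&(abs(z-zd)<.004),L)
    k=(h[:,1]<75)&(abs(z-zd+.01)<.004)&(n<.062);fit("collar",(0,0),.054,k,L)
E
python3 -c "
from m import *
look('w5')
for i in range(1):look('w6')"
```

```text
[0.4373 0.2694 0.1817] [-0.1  0.8 -5.1]
bell (array([ 0.0013, -0.0024,  0.0444]), 10582)
zd 0.12169206706165059
deck [-0.0003 -0.0043  0.0964] 68
collar [-0.0004 -0.0047  0.0534] 46
[0.4373 0.2694 0.1817] [ 0.9  0.5 -4.7]
bell (array([ 0.0012, -0.0024,  0.0443]), 10591)
zd 0.1219769556819659
deck [-0.0008 -0.0043  0.0964] 69
collar [-0.0006 -0.0048  0.0534] 45
```

>>> jog_arm([
  [-0.09,-0.12,0.3,0,0,0,-1],
  [0,0,0.3,0,0,0,-1],
  [0,0,0,0,0,0,-1],
  [0,0,0,0,0,0,-1],
])

```text
t: 8.3
tool_pos: [0.4339, 0.2711, 0.1684]
tool_rot: [3.094, 0.544, -0.001]
contact_force: [0.6, -0.7, -4.5]
opening: 0.034
grip_force: 46.5
```

```bash
python3 -c "
from m import *
look('w7')"
```

```text
[0.4341 0.2712 0.1688] [ 0.   0.8 -4.3]
bell (array([ 0.0018, -0.0022,  0.0444]), 10599)
zd 0.1086072847815247
deck [ 0.0023 -0.0016  0.0964] 66
collar [ 0.0023 -0.002   0.0534] 47
```

>>> jog_arm([
  [0,0,0.2,0,0,0,-1],
  [0,0,0.2,0,0,0,-1],
  [0,0,0.2,0,0,0,-1],
  [0,0,0.2,0,0,0,-1],
])

```text
t: 8.75
tool_pos: [0.4341, 0.2712, 0.1524]
tool_rot: [3.094, 0.544, -0.0]
contact_force: [-0.1, -0.0, -4.4]
opening: 0.0338
grip_force: 46.5
```

>>> jog_arm([
  [0,0,0.2,0,0,0,-1],
  [0,0,0.2,0,0,0,-1],
  [0,0,0,0,0,0,-1],
])

```text
t: 9.05
tool_pos: [0.4339, 0.2711, 0.1441]
tool_rot: [3.094, 0.544, -0.001]
contact_force: [-0.2, 0.9, -4.2]
opening: 0.0338
grip_force: 46.5
```

>>> jog_arm([
  [0,0,0.2,0,0,0,-1],
  [0,0,0.15,0,0,0,-1],
  [0,0,0.1,0,0,0,-1],
  [0,0,0,0,0,0,-1],
])

```text
t: 9.45
tool_pos: [0.434, 0.2711, 0.1355]
tool_rot: [3.094, 0.544, -0.001]
contact_force: [-0.3, 0.7, -4.6]
opening: 0.0341
grip_force: 46.6
```

>>> jog_arm([
  [0,0,0.1,0,0,0,-1],
  [0,0,0.1,0,0,0,-1],
  [0,0,0,0,0,0,-1],
])

```text
t: 9.75
tool_pos: [0.434, 0.2711, 0.1316]
tool_rot: [3.094, 0.544, -0.001]
contact_force: [-1.1, 0.5, -4.2]
opening: 0.0335
grip_force: 46.6
```

>>> jog_arm([
  [0,0,0.1,0,0,0,-1],
  [0,0,0,0,0,0,-1],
])

```text
t: 9.95
tool_pos: [0.4345, 0.2714, 0.1305]
tool_rot: [-3.094, -0.544, -0.001]
contact_force: [-1.2, -0.8, -0.8]
opening: 0.0337
grip_force: 46.8
```

>>> jog_arm([
  [0,0,0.05,0,0,0,-1],
  [0,0,0,0,0,0,-1],
])

```text
t: 10.15
tool_pos: [0.4347, 0.2714, 0.1303]
tool_rot: [-3.094, -0.544, -0.002]
contact_force: [-3.6, -1.1, 4.8]
opening: 0.0337
grip_force: 47.6
```

>>> jog_arm([
  [0,0,0.05,0,0,0,-1],
  [0,0,0,0,0,0,-1],
])

```text
t: 10.35
tool_pos: [0.4349, 0.2716, 0.1302]
tool_rot: [-3.094, -0.544, -0.002]
contact_force: [-4.6, -3.3, 9.6]
opening: 0.034
grip_force: 48.2
```

>>> jog_arm([
  [0,0,0,0,0,-0.1,-1],
  [0,0,0,0,0,-0.1,-1],
  [0,0,0,0,0,-0.1,-1],
  [0,0,0,0,0,-0.1,-1],
])

```text
t: 10.75
tool_pos: [0.4342, 0.2709, 0.1269]
tool_rot: [2.969, 1.025, 0.001]
contact_force: [2.2, -2.1, -5.1]
opening: 0.0342
grip_force: 46.4
```

>>> jog_arm([
  [0,0,0.1,0,0,-0.05,-1],
  [0,0,0.1,0,0,0,-1],
  [0,0,0,0,0,0,-1],
])

```text
t: 11.05
tool_pos: [0.4348, 0.2712, 0.1235]
tool_rot: [2.951, 1.077, 0.003]
contact_force: [3.3, -0.2, -6.1]
opening: 0.0338
grip_force: 46.3
```

>>> jog_arm([
  [0,0,0.1,0,0,0,-1],
  [0,0,0,0,0,0,-1],
])

```text
t: 11.25
tool_pos: [0.4348, 0.2713, 0.122]
tool_rot: [2.95, 1.078, 0.003]
contact_force: [4.5, 0.1, -3.7]
opening: 0.034
grip_force: 46.4
```

>>> jog_arm([
  [0,0,0.07,0,0,0,-1],
  [0,0,0,0,0,0,-1],
])

```text
t: 11.45
tool_pos: [0.4348, 0.2713, 0.1209]
tool_rot: [2.95, 1.079, 0.002]
contact_force: [4.4, -1.0, -2.5]
opening: 0.0341
grip_force: 46.6
```

>>> jog_arm([
  [0,0,0.06,0,0,0,-1],
  [0,0,0,0,0,0,-1],
])

```text
t: 11.65
tool_pos: [0.435, 0.2715, 0.1206]
tool_rot: [2.95, 1.079, 0.003]
contact_force: [3.5, -0.9, 3.0]
opening: 0.0339
grip_force: 47.1
```

>>> jog_arm([
  [0,0,0.06,0,0,0,-1],
  [0,0,0,0,0,0,-1],
])

```text
t: 11.85
tool_pos: [0.4351, 0.2715, 0.1205]
tool_rot: [2.95, 1.079, 0.003]
contact_force: [0.5, -0.9, 8.3]
opening: 0.034
grip_force: 47.9
```

>>> jog_arm([
  [0,0,0,0,0,0,1],
  [0,0,0,0,0,0,1],
  [0,0,0,0,0,0,1],
  [0,0,0,0,0,0,1],
  [0,0,0,0,0,0,1],
  [0,0,0,0,0,0,1],
  [0,0,-0.3,0,0,0,1],
  [0,0,-0.6,0,0,0,1],
])

```text
t: 12.65
tool_pos: [0.4335, 0.2709, 0.1357]
tool_rot: [2.95, 1.079, -0.004]
contact_force: [0.9, -0.3, -0.1]
opening: 0.0854
grip_force: 0.0
```

>>> jog_arm([
  [0,0,-1,0,0,0,1],
  [0,0,-1,0,0,0,1],
  [0,0,-1,0,0,0,1],
  [0,0,-1,0,0,0,1],
  [0,0,-1,0,0,0,1],
  [0,0,-1,0,0,0,1],
  [0,0,-1,0,0,0,1],
  [0,0,0,0,0,0,1],
])

```text
t: 13.45
tool_pos: [0.4358, 0.272, 0.2811]
tool_rot: [-2.95, -1.079, -0.012]
contact_force: [0.4, 0.2, 1.4]
opening: 0.0856
grip_force: 0.0
```

>>> jog_arm([
  [0,0,0,0,0,0,1],
  [0,0,0,0,0,0,1],
])

```text
t: 13.65
tool_pos: [0.4337, 0.271, 0.2749]
tool_rot: [2.95, 1.079, -0.003]
contact_force: [0.9, -0.3, -0.4]
opening: 0.0855
grip_force: 0.0
```

```bash
python3 - <<'E'
from m import *
shot("wrist","w8");o=ctrl.get_obs();print(o["tool_pos"].round(4),o["contact_force"].round(1),yaw())
uv,L,h=tl("w8");z=L[:,2];n=np.hypot(L[:,0],L[:,1]);g=(h[:,0]>60)&(h[:,0]<90)&(h[:,1]>100)&(n<.14)
zd=np.median(z[g&(z<.25)]);print("deck z",zd)
k=(n<.03)&(z<zd-.08);print("sleeve above deck",zd-np.median(z[k]),circ(L[k]))
k=(n<.06)&(z<zd-.015);print("bell",circ(L[k]))
fit("deck",(0,0),.1,g&(abs(z-zd)<.004),L)
k=(h[:,1]<75)&(abs(z-zd+.01)<.004)&(n<.062);fit("collar",(0,0),.054,k,L)
y=(h[:,0]>15)&(h[:,0]<35)&(h[:,1]>130)&(h[:,2]>90)&(n<.1)&(z<zd)
for s in(1,-1):
    q=y&(s*L[:,1]<-.04);print("claw",L[q].mean(0).round(4),q.sum(),rect(L[q]))
E
```

```text
[0.4336 0.271  0.2746] [-0.7  0.3  0.5] (np.float64(40.1775490256547), array([-0.002, -0.001, -1.   ]))
deck z 0.2150752971515679
sleeve above deck 0.3008558114920188 (array([0.0115, 0.0012, 0.0264]), 14851)
bell (array([ 0.0002, -0.    ,  0.0601]), 43440)
deck [ 0.0033 -0.0009  0.0961] 89
collar [ 0.0033 -0.0012  0.0533] 90
claw [ 0.0519 -0.0511  0.1998] 284 (array([ 0.0529, -0.0498]), array([0.0324, 0.0103]), 48.2)
claw [-0.045   0.0504  0.1998] 227 (array([-0.0461,  0.0488]), array([0.0295, 0.0115]), 49.7)
```

```bash
python3 - <<'E'
from m import *
uv,L,h=tl("w8");z=L[:,2];n=np.hypot(L[:,0]-.003,L[:,1]+.001);zd=.2151
k=(n<.025)&(abs(z-zd+.092)<.02);print("sleeve above deck",zd-np.percentile(z[k],[5,50]),circ(L[k&(abs(z-zd+.092)<.005)]))
k=(n<.06)&(z<zd-.014)&(z>zd-.07);print("bell",circ(L[k]))
print(rel([.4355,-.312,.275]))
E
```

```text
sleeve above deck [0.09283072 0.09138179] (array([ 0.003 , -0.0014,  0.0179]), 1009)
bell (array([ 0.0034, -0.0016,  0.0446]), 4459)
[-1.873e+01  2.233e+01  1.000e-02]
```

The sleeve top reads 92 mm above the deck, so the cone is fully home (82 + 10 mm). Next, the small blue cover.

>>> jog_arm([
  [-0.78,0.93,0,0,0,0,1],
  [-0.78,0.93,0,0,0,0,1],
  [-0.78,0.93,0,0,0,0,1],
  [-0.78,0.93,0,0,0,0,1],
  [-0.78,0.93,0,0,0,0,1],
  [-0.78,0.93,0,0,0,0,1],
  [-0.78,0.93,0,0,0,0,1],
  [-0.78,0.93,0,0,0,0,1],
])

```text
t: 14.5
tool_pos: [0.4342, 0.0761, 0.2747]
tool_rot: [-2.95, -1.079, 0.003]
contact_force: [0.2, -0.5, 0.8]
opening: 0.0853
grip_force: 0.0
```

>>> jog_arm([
  [-0.78,0.93,0,0,0,0,1],
  [-0.78,0.93,0,0,0,0,1],
  [-0.78,0.93,0,0,0,0,1],
  [-0.78,0.93,0,0,0,0,1],
  [-0.78,0.93,0,0,0,0,1],
  [-0.78,0.93,0,0,0,0,1],
  [-0.78,0.93,0,0,0,0,1],
  [-0.78,0.93,0,0,0,0,1],
])

```text
t: 15.3
tool_pos: [0.4349, -0.118, 0.2747]
tool_rot: [-2.949, -1.078, 0.002]
contact_force: [0.9, 0.2, -0.2]
opening: 0.0856
grip_force: 0.0
```

>>> jog_arm([
  [-0.78,0.93,0,0,0,0,1],
  [-0.78,0.93,0,0,0,0,1],
  [-0.78,0.93,0,0,0,0,1],
  [-0.78,0.93,0,0,0,0,1],
  [-0.78,0.93,0,0,0,0,1],
  [-0.78,0.93,0,0,0,0,1],
  [-0.78,0.93,0,0,0,0,1],
  [-0.78,0.93,0,0,0,-0.03,1],
])

```text
t: 16.1
tool_pos: [0.4356, -0.312, 0.2746]
tool_rot: [-2.935, -1.114, 0.002]
contact_force: [0.6, 0.5, -1.0]
opening: 0.0854
grip_force: 0.0
```

>>> jog_arm([
  [0,0,0,0,0,0,1],
  [0,0,0,0,0,0,1],
  [0,0,0,0,0,0,1],
])

```text
t: 16.4
tool_pos: [0.436, -0.3106, 0.2754]
tool_rot: [-2.936, -1.114, 0.001]
contact_force: [0.3, -0.2, -0.2]
opening: 0.0855
grip_force: 0.0
```

```bash
python3 - <<'E'
from m import *
shot("wrist","w9");o=ctrl.get_obs();print(o["tool_pos"].round(4),o["contact_force"].round(1),yaw(),o["q"].round(2))
uv,L,h=tl("w9");z=L[:,2];n=np.hypot(L[:,0],L[:,1]);H=o["tool_pos"][2]
w=H-z
k=(abs(w-.146)<.006)&(n<.06);print("handle",rect(L[k]),np.median(w[k]),k.sum())
b=(h[:,0]>100)&(h[:,0]<125)&(h[:,1]>120)&(abs(w-.106)<.006)&(n<.09);print("top",circ(L[b]),np.median(w[b]));fit("top",(0,0),.06,b,L)
E
```

```text
[ 0.4361 -0.3105  0.2757] [0. 0. 0.] (np.float64(41.56862644672549), array([-0.   ,  0.001, -1.   ])) [-0.76 -0.19  1.77  0.    1.56  0.09]
handle (array([-0.0001, -0.0016]), array([0.0157, 0.0789]), -0.6) 0.14580006761525838 1623
top (array([ 0.0001, -0.0012,  0.059 ]), 8887) 0.10597083324861406
top [ 0.0004 -0.0009  0.0578] 86
```

View pics/w9.png

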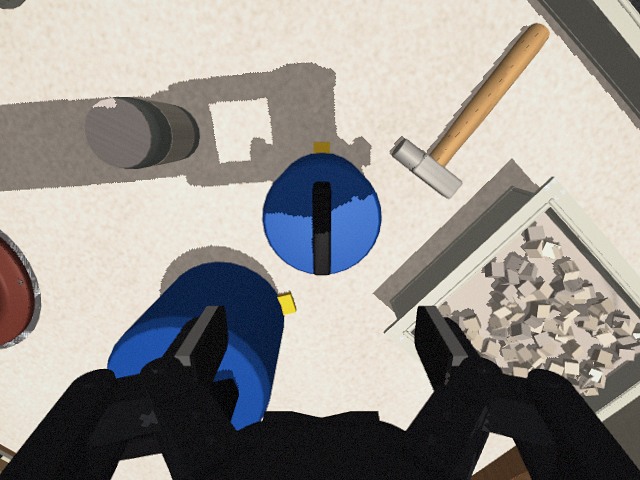

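>>> jog_arm([
  [-0.04,0,0.98,0,0,0,1],
  [0,0,0.98,0,0,0,1],
  [0,0,0.98,0,0,0,1],
  [0,0,0.98,0,0,0,1],
  [0,0,0.98,0,0,0,1],
  [0,0,0.98,0,0,0,1],
  [0,0,0.98,0,0,0,1],
  [0,0,0.98,0,0,0,1],
])

```text
t: 17.25
tool_pos: [0.4357, -0.311, 0.1187]
tool_rot: [2.937, 1.115, 0.0]
contact_force: [-1.1, -0.9, 0.7]
opening: 0.0854
grip_force: 0.0
```

>>> jog_arm([
  [0,0,0,0,0,0,-1],
  [0,0,0,0,0,0,-1],
  [0,0,0,0,0,0,-1],
  [0,0,0,0,0,0,-1],
  [0,0,0,0,0,0,-1],
  [0,0,0,0,0,0,-1],
  [0,0,0,0,0,0,-1],
  [0,0,0,0,0,0,-1],
], grip_force=60)

```text
t: 18.05
tool_pos: [0.436, -0.3123, 0.1205]
tool_rot: [2.936, 1.113, 0.001]
contact_force: [-0.9, 2.7, 6.4]
opening: 0.0146
grip_force: 63.3
```

>>> jog_arm([
  [0,0,0,0,0,0,-1],
  [0,0,0,0,0,0,-1],
  [0,0,-0.5,0,0,0,-1],
  [0,0,-1,0,0,0,-1],
  [0,0,-1,0,0,0,-1],
])

```text
t: 18.55
tool_pos: [0.4346, -0.3112, 0.1684]
tool_rot: [-2.935, -1.113, 0.002]
contact_force: [0.6, 0.1, -3.1]
opening: 0.0145
grip_force: 62.2
```

>>> jog_arm([
  [0,0,-1,0,0,0,-1],
  [0,0,-1,0,0,0,-1],
  [0,0,-1,0,0,0,-1],
  [0,0,-1,0,0,0,-1],
  [0,0,-1,0,0,0,-1],
  [0,0,-1,0,0,0,-1],
  [0,0,-1,0,0,0,-1],
  [0,0,-0.8,0,0,0,-1],
])

```text
t: 19.35
tool_pos: [0.4353, -0.3118, 0.3259]
tool_rot: [-2.937, -1.113, 0.001]
contact_force: [0.3, 0.2, -3.1]
opening: 0.0148
grip_force: 62.2
```

>>> jog_arm([
  [0.805,-0.91,0,0,0,0,-1],
  [0.805,-0.91,0,0,0,0,-1],
  [0.805,-0.91,0,0,0,0,-1],
  [0.805,-0.91,0,0,0,0,-1],
  [0.805,-0.91,0,0,0,0,-1],
  [0.805,-0.91,0,0,0,0,-1],
  [0.805,-0.91,0,0,0,0,-1],
  [0.805,-0.91,0,0,0,0,-1],
])

```text
t: 20.15
tool_pos: [0.4349, -0.1165, 0.3247]
tool_rot: [-2.937, -1.113, 0.002]
contact_force: [0.8, -0.4, -2.5]
opening: 0.0151
grip_force: 62.2
```

>>> jog_arm([
  [0.805,-0.91,0,0,0,0,-1],
  [0.805,-0.91,0,0,0,0,-1],
  [0.805,-0.91,0,0,0,0,-1],
  [0.805,-0.91,0,0,0,0,-1],
  [0.805,-0.91,0,0,0,0,-1],
  [0.805,-0.91,0,0,0,0,-1],
  [0.805,-0.91,0,0,0,0,-1],
  [0.805,-0.91,0,0,0,0,-1],
])

```text
t: 20.95
tool_pos: [0.4348, 0.0778, 0.3248]
tool_rot: [-2.937, -1.114, 0.002]
contact_force: [0.3, -0.1, -3.0]
opening: 0.0148
grip_force: 62.2
```

>>> jog_arm([
  [0.805,-0.91,0,0,0,0,-1],
  [0.805,-0.91,0,0,0,0,-1],
  [0.805,-0.91,0,0,0,0,-1],
  [0.805,-0.91,0,0,0,0,-1],
  [0.805,-0.91,0,0,0,0,-1],
  [0.805,-0.91,0,0,0,0,-1],
  [0.805,-0.91,0,0,0,0,-1],
  [0.805,-0.91,0,0,0,0,-1],
])

```text
t: 21.75
tool_pos: [0.4348, 0.2721, 0.3246]
tool_rot: [2.937, 1.114, -0.002]
contact_force: [-0.2, 0.4, -4.0]
opening: 0.0149
grip_force: 62.2
```

>>> jog_arm([
  [0,0,0,0,0,-0.16,-1],
  [0,0,0,0,0,-0.16,-1],
  [0,0,0,0,0,-0.16,-1],
  [0,0,0,0,0,-0.16,-1],
  [0,0,0,0,0,-0.16,-1],
  [0,0,0,0,0,-0.16,-1],
  [0,0,0,0,0,-0.16,-1],
  [0,0,0,0,0,-0.16,-1],
])

```text
t: 22.55
tool_pos: [0.4349, 0.2711, 0.3245]
tool_rot: [-2.031, -2.396, 0.002]
contact_force: [0.7, -0.3, -3.8]
opening: 0.015
grip_force: 62.2
```

>>> jog_arm([
  [0,0,0,0,0,-0.16,-1],
  [0,0,0,0,0,-0.16,-1],
  [0,0,0,0,0,-0.16,-1],
  [0,0,0,0,0,0,-1],
  [0,0,0,0,0,0,-1],
  [0,0,0,0,0,0,-1],
])

```text
t: 23.15
tool_pos: [0.4351, 0.2712, 0.3251]
tool_rot: [-1.556, -2.729, 0.001]
contact_force: [-0.3, -0.5, -3.5]
opening: 0.0148
grip_force: 62.2
```

```bash
cat >> m.py <<'E'
def look2(tag):
    shot("wrist",tag);o=ctrl.get_obs();print(o["tool_pos"].round(4),o["contact_force"].round(1),yaw(),o["q"].round(2))
    H=o["tool_pos"][2];uv,L,h=tl(tag);z=L[:,2];n=np.hypot(L[:,0],L[:,1]);w=H-z
    b=(h[:,0]>100)&(h[:,0]<125)&(h[:,1]>120)&(n<.075)&(z<.03);print("cover top z",np.median(z[b]));fit("top",(0,0),.06,b,L)
    g=(h[:,0]>60)&(h[:,0]<90)&(h[:,1]>100)&(n<.15)&(abs(w-.06)<.015);zd=np.median(z[g]);print("zd",zd,H-zd);fit("deck",(0,0),.1,g&(abs(z-zd)<.004),L)
    k=(abs(z-.018-.001)<.2)&(h[:,2]<60)&(abs(z+.02)<.01)&(abs(L[:,1])<.012);print("handle",rect(L[k]) if k.any() else 0)
E
python3 -c "
from m import *
look2('w10')"
```

```text
[0.4352 0.2712 0.3251] [ 0.2  0.8 -3.1] (np.float64(120.64689362348096), array([-0., -0., -1.])) [ 0.41 -0.26  1.75 -0.    1.65 -0.12]
cover top z 0.014780130407532427
top [0.0037 0.0003 0.0575] 70
zd 0.265471943584037 0.059671663581712664
deck [0.0025 0.0009 0.0962] 48
handle (array([0.0016, 0.0009]), array([0.0182, 0.0796]), -1.0)
```

View pics/w10.png

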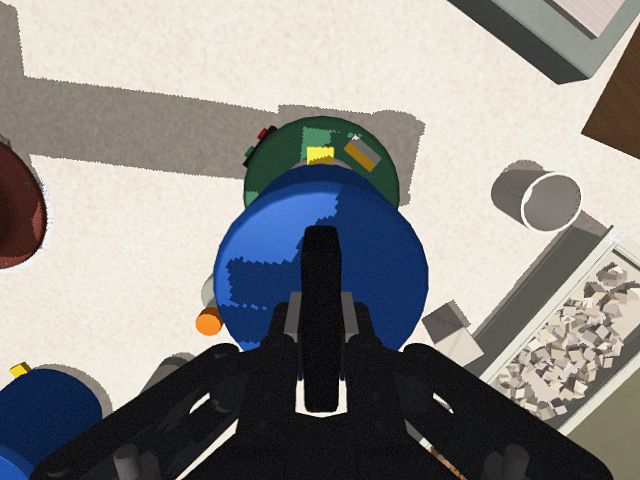

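>>> jog_arm([
  [-0.05,0.03,0.8,0,0,0,-1],
  [0,0,0.9,0,0,0,-1],
  [0,0,0.9,0,0,0,-1],
  [0,0,0.9,0,0,0,-1],
  [0,0,0.9,0,0,0,-1],
  [0,0,0.9,0,0,0,-1],
  [0,0,0.6,0,0,0,-1],
  [0,0,0,0,0,0,-1],
])

```text
t: 24.0
tool_pos: [0.4347, 0.27, 0.204]
tool_rot: [-1.552, -2.728, 0.007]
contact_force: [0.3, 0.3, -2.4]
opening: 0.0148
grip_force: 62.1
```

>>> jog_arm([
  [0,0,0.1,0,0,0,-1],
  [0,0,0,0,0,0,-1],
  [0,0,0,0,0,0,-1],
])

```text
t: 24.3
tool_pos: [0.4368, 0.271, 0.2064]
tool_rot: [1.553, 2.73, 0.002]
contact_force: [0.7, 0.4, -3.4]
opening: 0.0151
grip_force: 62.2
```

```bash
python3 -c "
from m import *
look2('w11')"
```

```text
[0.4368 0.271  0.2064] [ 0.6  0.1 -3.5] (np.float64(120.72411551730146), array([ 0.002,  0.001, -1.   ])) [ 0.41 -0.2   1.9   0.    1.45 -0.13]
cover top z 0.014777721831406646
top [0.0038 0.0003 0.0575] 70
zd 0.1468253153874121 0.059584337518510916
deck [ 0.0038 -0.001   0.0963] 51
handle (array([0.0018, 0.0005]), array([0.0793, 0.0182]), 1.6)
```

>>> jog_arm([
  [0,-0.06,0.3,0,0,0,-1],
  [0,0,0.2,0,0,0,-1],
  [0,0,0.1,0,0,0,-1],
  [0,0,0,0,0,0,-1],
])

```text
t: 24.75
tool_pos: [0.4348, 0.2699, 0.1925]
tool_rot: [-1.553, -2.73, 0.002]
contact_force: [-0.6, 0.1, -1.7]
opening: 0.0152
grip_force: 62.2
```

>>> jog_arm([
  [0,0,0.1,0,0,0,-1],
  [0,0,0.1,0,0,0,-1],
  [0,0,0,0,0,0,-1],
])

```text
t: 25.05
tool_pos: [0.435, 0.2701, 0.1889]
tool_rot: [-1.553, -2.73, 0.001]
contact_force: [0.6, 0.6, -2.9]
opening: 0.0147
grip_force: 62.2
```

>>> jog_arm([
  [0,0,0.1,0,0,0,-1],
  [0,0,0.05,0,0,0,-1],
  [0,0,0,0,0,0,-1],
])

```text
t: 25.35
tool_pos: [0.4354, 0.2705, 0.1866]
tool_rot: [1.554, 2.731, 0.002]
contact_force: [-0.0, 1.7, -2.2]
opening: 0.0151
grip_force: 62.4
```

>>> jog_arm([
  [0,0,0.1,0,0,0,-1],
  [0,0,0.05,0,0,0,-1],
  [0,0,0,0,0,0,-1],
])

```text
t: 25.65
tool_pos: [0.4353, 0.2706, 0.1833]
tool_rot: [-1.553, -2.73, -0.002]
contact_force: [0.3, 2.2, -2.8]
opening: 0.0149
grip_force: 62.3
```

>>> jog_arm([
  [0,0,0.08,0,0,0,-1],
  [0,0,0,0,0,0,-1],
])

```text
t: 25.85
tool_pos: [0.4353, 0.2705, 0.1817]
tool_rot: [-1.553, -2.73, -0.002]
contact_force: [-0.1, 3.3, -2.3]
opening: 0.0147
grip_force: 62.4
```

>>> jog_arm([
  [0,0,0.06,0,0,0,-1],
  [0,0,0,0,0,0,-1],
])

```text
t: 26.05
tool_pos: [0.4353, 0.2706, 0.1809]
tool_rot: [-1.553, -2.73, -0.002]
contact_force: [-0.1, 3.3, 0.0]
opening: 0.0154
grip_force: 62.7
```

>>> jog_arm([
  [0,-0.05,0.03,0,0,0,-1],
  [0,0,0,0,0,0.1,-1],
  [0,0,0,0,0,0.1,-1],
  [0,0,0,0,0,0.1,-1],
  [0,0,0,0,0,0.1,-1],
  [0,0,0,0,0,0,-1],
])

```text
t: 26.65
tool_pos: [0.4349, 0.2704, 0.181]
tool_rot: [1.963, 2.453, 0.005]
contact_force: [-0.5, 5.0, 2.0]
opening: 0.0148
grip_force: 62.9
```

>>> jog_arm([
  [0,0,0,0,0,0.1,-1],
  [0,0,0,0,0,0.1,-1],
  [0,0,0,0,0,0.1,-1],
  [0,0,0,0,0,0,-1],
])

```text
t: 27.05
tool_pos: [0.4353, 0.2702, 0.181]
tool_rot: [2.236, 2.206, 0.005]
contact_force: [1.1, 4.1, 1.3]
opening: 0.0147
grip_force: 62.9
```

```bash
python3 -c "
from m import *
o=ctrl.get_obs();print(yaw(),o['wrist_torque'],o['contact_force'],o['tool_pos'])"
```

```text
(np.float64(89.21654218919814), array([ 0.003,  0.002, -1.   ])) [ 1.18484205 -0.35771548 -0.24656202] [1.10556604 4.10330992 1.31766097] [0.43529971 0.27023667 0.18099679]
```

>>> jog_arm([
  [0,0,0,0,0,0.1,-1],
  [0,0,0,0,0,0.1,-1],
  [0,0,0,0,0,0,-1],
])

```text
t: 27.35
tool_pos: [0.4352, 0.2703, 0.181]
tool_rot: [2.402, 2.024, 0.005]
contact_force: [2.2, 4.4, 1.6]
opening: 0.0147
grip_force: 62.9
```

```bash
python3 -c "
from m import *
o=ctrl.get_obs();print(yaw(),o['wrist_torque'],o['contact_force'],o['tool_pos'])"
```

```text
(np.float64(80.22818266698069), array([ 0.003,  0.002, -1.   ])) [ 1.2439104  -0.2803019  -0.18329172] [2.21088726 4.38459407 1.61976277] [0.43518748 0.27028322 0.18102122]
```

>>> jog_arm([
  [0,0,0,0,0,0.05,-1],
  [0,0,0,0,0,0,-1],
  [0,0,0,0,0,0,-1],
])

```text
t: 27.65
tool_pos: [0.4352, 0.2702, 0.181]
tool_rot: [2.44, 1.978, 0.005]
contact_force: [1.1, 5.7, 1.7]
opening: 0.0147
grip_force: 62.9
```

```bash
python3 -c "
from m import *
o=ctrl.get_obs();print(yaw(),o['wrist_torque'],o['contact_force'],o['tool_pos'])"
```

```text
(np.float64(78.07168862973357), array([ 0.003,  0.002, -1.   ])) [ 1.18636391 -0.24518364  0.09760423] [1.07114531 5.68324693 1.73110616] [0.43516599 0.27022118 0.18099727]
```

>>> jog_arm([
  [0,0,0,0,0,0.04,-1],
  [0,0,0,0,0,0,-1],
  [0,0,0,0,0,0,-1],
])

```text
t: 27.95
tool_pos: [0.4351, 0.2702, 0.181]
tool_rot: [2.467, 1.944, 0.004]
contact_force: [0.6, 5.6, 2.6]
opening: 0.0152
grip_force: 66.0
```

```bash
python3 -c "
from m import *
o=ctrl.get_obs();print(yaw(),o['wrist_torque'],o['contact_force'],o['tool_pos'])"
```

```text
(np.float64(76.47643257989169), array([ 0.003,  0.001, -1.   ])) [ 0.98113245 -0.24188076  1.26900305] [0.55788463 5.6452058  2.55994817] [0.43509291 0.27017946 0.18100902]
```

>>> jog_arm([
  [0,0,0,0,0,0.03,-1],
  [0,0,0,0,0,0,-1],
  [0,0,0,0,0,0,-1],
])

```text
t: 28.25
tool_pos: [0.4351, 0.2702, 0.1811]
tool_rot: [2.487, 1.917, 0.004]
contact_force: [1.5, 5.0, 2.5]
opening: 0.0149
grip_force: 75.2
```

```bash
python3 -c "
from m import *
o=ctrl.get_obs();print(yaw(),o['wrist_torque'],o['contact_force'],o['tool_pos'])"
```

```text
(np.float64(75.24136345315739), array([ 0.003,  0.001, -1.   ])) [ 1.00550168 -0.15797598  1.84254655] [1.47314199 5.00231544 2.4575148 ] [0.43506451 0.2701676  0.18107418]
```

>>> jog_arm([
  [0,0,0,0,0,-0.04,-1],
  [0,0,0,0,0,0,-1],
  [0,0,0,0,0,0,1],
  [0,0,0,0,0,0,1],
  [0,0,0,0,0,0,1],
  [0,0,0,0,0,0,1],
  [0,0,0,0,0,0,1],
  [0,0,0,0,0,0,1],
])

```text
t: 29.05
tool_pos: [0.4343, 0.2694, 0.1798]
tool_rot: [2.465, 1.947, -0.001]
contact_force: [-0.2, -0.5, -0.0]
opening: 0.0855
grip_force: 0.0
```

>>> jog_arm([
  [0,0,0,0,0,0,1],
  [0,0,-0.3,0,0,0,1],
  [0,0,-0.7,0,0,0,1],
  [0,0,-1,0,0,0,1],
  [0,0,-1,0,0,0,1],
  [0,0,-1,0,0,0,1],
  [0,0,-1,0,0,0,1],
  [0,0,-1,0,0,0,1],
])

```text
t: 29.85
tool_pos: [0.4345, 0.2697, 0.3024]
tool_rot: [2.465, 1.947, 0.003]
contact_force: [-0.0, 0.5, -0.7]
opening: 0.0857
grip_force: 0.0
```

>>> jog_arm([
  [0,0,-0.5,0,0,0,1],
  [0,0,0,0,0,0,1],
  [0,0,0,0,0,0,1],
  [0,0,0,0,0,0,1],
])

```text
t: 30.25
tool_pos: [0.4339, 0.2694, 0.3085]
tool_rot: [-2.465, -1.947, 0.003]
contact_force: [-0.3, -0.6, -0.1]
opening: 0.0852
grip_force: 0.0
```

```bash
python3 - <<'E'
from m import *
im,_,_=shot("wrist","w12");o=ctrl.get_obs();print(o["tool_pos"].round(4),yaw())
H=o["tool_pos"][2];uv,L,h=tl("w12");z=L[:,2];w=H-z;n=np.hypot(L[:,0],L[:,1])
k=(abs(w-.206)<.006)&(n<.06)&(h[:,2]<90);print("handle",rect(L[k]),np.median(w[k]),k.sum())
b=(h[:,0]>100)&(h[:,0]<125)&(h[:,1]>120)&(n<.08)&(abs(w-.166)<.01);print("top h",np.median(w[b]),circ(L[b]))
y=(h[:,0]>15)&(h[:,0]<35)&(h[:,1]>130)&(h[:,2]>90)&(n<.12)&(abs(w-.07)<.02)
for s in(1,-1):
    q=y&(s*L[:,0]>.03);print("claw/lug",q.sum(),rect(L[q]) if q.any() else 0)
s,_,_=shot("scene","s12")
W=np.zeros((480,800,3),np.uint8);W[:,:480]=cv2.resize(s[110:250,310:450],(480,480));W[:240,480:]=cv2.resize(im,(320,240));cv2.imwrite("pics/c12.png",W[:,:,::-1])
E
```

```text
[0.4338 0.2694 0.3084] (np.float64(76.62588571768575), array([-0.002, -0.001, -1.   ]))
handle (array([0.004, 0.   ]), array([0.016 , 0.0797]), -1.5) 0.2054540588491219 1933
top h 0.16557274817333154 (array([0.0042, 0.0004, 0.0598]), 10734)
claw/lug 448 (array([ 0.0707, -0.0051]), array([0.0401, 0.0163]), 85.4)
claw/lug 0 0
```

View pics/c12.png

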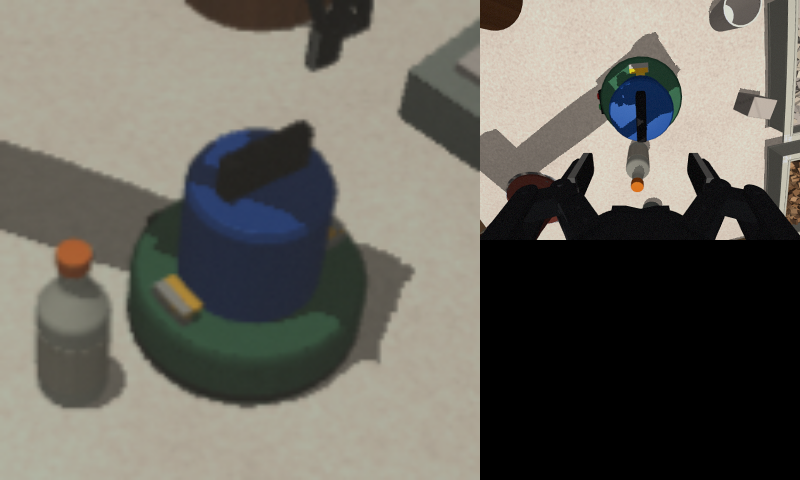

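The cover top is at 166 mm, so it sits flat on the deck. The handle points at 78°, 3° past the claws' line at 81°, so it is against the stops. In the last picture the cover is upright between the claws and the gripper is clear.

```bash
python3 -c "
from station import ctrl
print(ctrl.finish_job())"
```

```text
the job is handed in; nothing more can be done
None
```

I handed the job in at about 30 s: the cone is fully home over the drive key, the small blue cover is down on the mill and twisted clockwise to the stops, and the gripper is clear with no bystander touched; no verdict came back.

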